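# Hang the nested pegboard pots in their rings

## Task

The three washed aluminium pots stand nested one inside the other on the counter. Take them apart and hang each one upright in the wire ring on the pegboard that fits it, fully home so that its collar rests all round on the wire. Lower the pots in rather than letting them fall, and leave the brush mug, the soap dish and the dustpan where they are.

Things in the scene. Friction and masses are not known exactly. Their poses are not given: they have to be found in the camera images.
- pot_wide: wide, short round aluminium pot, outermost of the nest, on the counter. Height 70 mm: a straight collar on top, 24 mm tall, 68 mm outer diameter; below it the body steps in to 57 mm and tapers to a 45 mm foot. Wall 2.5 mm, floor 4 mm, about 85 g. Origin: centre of its underside, z up; the collar's underside is 46 mm above the origin, the rim 70 mm
- pot_medium: middle aluminium pot, standing loosely on pot_wide's floor (4 mm above that pot's origin), its collar wholly above pot_wide's rim. Height 92 mm, collar 24 mm tall, 56 mm outer diameter; body 45 mm tapering to a 33 mm foot; wall 2.5 mm, floor 4 mm, about 80 g. Origin: centre of its underside, z up; collar's underside 68 mm, rim 92 mm above it
- pot_narrow: narrow, tall aluminium pot, innermost, standing loosely on pot_medium's floor (4 mm above that pot's origin), its collar wholly above pot_medium's rim. Height 114 mm, collar 24 mm tall, 44 mm outer diameter; body 33 mm tapering to a 21 mm foot; wall 2.5 mm, about 70 g. Origin: centre of its underside, z up; collar's underside 90 mm, rim 114 mm above it
- ring_wide: largest of three fixed level steel wire rings on the pegboard: 61 mm inside, wire 5 mm thick, open below; fits pot_wide. Origin: centre of the ring at the top of the wire, 125 mm above the counter; z up, +x points to the board's face 64 mm away, y along the board. A pot hung home has its collar's underside at this level. The rings are in a row along y, 112.5 mm apart, order varies
- ring_medium: the middle-sized wire ring, 49 mm inside diameter; it fits pot_medium. Origin, axes, height and wire as for ring_wide
- ring_narrow: the smallest wire ring, 37 mm inside diameter; it fits pot_narrow. Origin, axes, height and wire as for ring_wide
- pegboard: low white perforated pegboard fixed on the counter, 6 mm thick, top 202 mm high. Origin: on the counter under the middle one of the rings; +x points to the board, whose face is at x = 64 mm; it reaches from y = -225 to +250 mm. At y = -200 it carries a small steel hook (to x = 26), at y = 215 a clip with an upright grey squeegee handle, 24 mm thick (to x = 38), top at 173 mm
- mug: red ceramic mug with handle, 74 mm diameter and 92 mm high, with a dish brush and a grey brush handle standing in it (up to about 170 mm high), about 380 g; not to be disturbed. Origin: centre of its underside
- soap_dish: white plastic soap dish with a bar of soap, 125 x 88 mm, 32 mm high, about 270 g; not to be disturbed. Origin: centre of its underside, x along its length
- dustpan: yellow plastic dustpan lying flat on the counter, pan 170 x 210 mm and 52 mm high, handle reaching 210 mm to -x of the origin, about 200 g; not to be disturbed. Origin: under the centre of the pan
Things that resemble listed ones, but are neither listed nor needed, are in the scene too. Leave any pink look-alike of the pot_narrow alone.

How it is judged:
At the end, for the whole second after the job is handed in: each pot hangs in the ring of its own size, centred within 8 mm, its collar's underside within 4 mm of the top of the wire, upright within 0.1 rad and at rest; nothing is held (horizontal distance between pot_wide and ring_wide below 0.008 m and z of pot_wide in the frame of ring_wide between -0.05 and -0.042 m and angle between each of pot_wide, pot_medium, pot_narrow's own z axis and vertical below 0.1 rad and linear speed of each of pot_wide, pot_medium, pot_narrow below 0.03 m/s and horizontal distance between pot_medium and ring_medium below 0.008 m and z of pot_medium in the frame of ring_medium between -0.072 and -0.064 m and horizontal distance between pot_narrow and ring_narrow below 0.008 m and z of pot_narrow in the frame of ring_narrow between -0.094 and -0.086 m); the robot touches nothing.
It fails at once if the brush mug is moved by more than 20 mm or tipped (distance of mug from where it was at the start of the episode above 0.02 m or angle between mug's own z axis and vertical above 0.3 rad).
It fails at once if the soap dish is moved by more than 20 mm (distance of soap_dish from where it was at the start of the episode above 0.02 m).
It fails at once if the dustpan is moved by more than 20 mm (distance of dustpan from where it was at the start of the episode above 0.02 m).
It fails at once if a pot falls freely by more than about 40 mm (over 0.9 m/s and not held) ((linear speed of pot_wide above 0.9 m/s and contact force between pot_wide and the fingers below 0.2 N) or (linear speed of pot_medium above 0.9 m/s and contact force between pot_medium and the fingers below 0.2 N) or (linear speed of pot_narrow above 0.9 m/s and contact force between pot_narrow and the fingers below 0.2 N)).
It also fails if it takes over 93 s, if anything falls off the work surface, if the arm or the gripper's body presses on something with over 40 N, if the wrist force passes 120 N, or if a joint passes its speed limit or range.

## Robot

A 6-joint arm with a two-finger parallel gripper is mounted at the origin on the work surface. World frame = base frame: x ahead of the robot, y to its left, z up, the work surface at z = 0. Lengths are in m, angles in rad, forces in N, time in s.
With the tool pointing down it reaches from about 0.3 to 0.95 m from the base axis. Payload 3.1 kg.
Tool frame: the origin (TCP) lies between the finger pads; the fingertips stand 25 mm ahead of it and the grasp point (between the pads) lies 6 mm ahead of it; z points along the fingers, y is the line along which they close (so a half turn about z gives the same grasp; the last joint's range is limited). The gripper opens to 85 mm and grips with 20 to 120 N. Pads are 22 mm wide; open, the fingers measure 114 mm over their backs; the gripper's body (76 mm by 85 mm) begins 54 mm behind the grasp point. The pads swing forward as they close: fully open they stand 13 mm farther back than shut.
Start: joints at [-1.348, 0.308, 1.634, -0, 1.2, -0.07], TCP at [0.18, -0.598, 0.224] pointing down, gripper open.
Joint ranges: [-3.06, 3.06], [-0.79, 1.96], [0.05, 2.63], [-1.19, 4.34], [0.05, 2.64], [-2.94, 2.94]. Speed limits (rad/s): [2.79, 2.79, 3.14, 3.14, 3.14, 3.14].

## Interface

Orientations are given as a 3x3 rotation matrix whose columns are the frame's x, y, z axes.
In Python, from rig import robot gives the robot as it stands.
- The arm moves only by the tool apply_moves, never from a script. Its argument "moves" is one flat list of numbers, 7 for each row, row after row: the turn, a rotation vector about the tool's x, y, z in degrees, then the shift along the tool's x, y, z in mm, then the closure in counts, from 0 (fully open) to 255 (shut). A call has 1 to 5 rows; each row is the pose to reach, as a shift and turn from the pose commanded when the call began, along the tool's axes at that moment; what a row does not reach only later rows make up. A row lasts 1/8 s, in which the tool goes at most 62.5 mm and 10.7 degrees, less where a joint would pass 70% of its speed; a pose out of reach is approached as far as the arm can. A call with a gripper value outside its range is refused whole. The fingers move at their own pace and stop on an object; "squeeze" is the grip in N (left out, the last holds). Time passes only in rows, so rows that repeat a pose let the fingers close. It gives the time, the measured TCP pose, the force, the opening and the grip force at its end, in the units of the state.
- robot.observe(): the state, without advancing time (a new reading comes with each control period).
- robot.get_image(name): name is "side" or "top"; returns (picture, depth): 400x640x3 uint8, blue, green, red; 400x640 float32, m along the optical axis (not along the pixel's ray), 0 where there is no reading.
- robot.calibration(name): a dict with "fovy" (degrees; the focal length in pixels is half the picture's height over the tangent of half this angle, whatever the lens; pixels are square), "cx", "cy" (the principal point, pixels), "pose" (4x4, takes a point from camera to world coordinates). Camera axes: x right, y down, z forward; pixel columns grow to the right and rows downward; lengths in m; the calibration is good to about 2 mm. A picture is of the moment at which its call begins. calibration takes no time and is no camera call.
- robot.close_job(): hands the job in; it is judged then, once.
The state is a dict: "time_s": time; "qpos": joint angles; "dq": joint speeds; "effort": joint torques, N m; "tool_pos": TCP position; "eef_rot": TCP orientation; "ft_force": force on the tool from outside, world axes, zero at the start; "wrist_torque": the same for the moment, N m; "grip_width": finger opening in m; "finger_force": force on a finger pad.
Only numpy, scipy, OpenCV 4.12 (cv2) and the standard library are available. Lean on these libraries where they do the work, as an engineer would, in place of code of your own. Each camera call takes 0.05 s, during which the arm holds its last target. There are 200 camera calls.

## Working session

There is one attempt and no reset: what is moved stays moved. The work goes in short steps, Python scripts to look and compute and a tool call to move; the robot and the scene stay as the last step left them, time stands still between calls to the robot, and variables do not carry over. Pictures are saved under pics/ and viewed, at most 14 in all, crops included, and the job is handed in when it is done.

Besides the shell and the picture viewer there is one more tool, called as a command line: name --argument value ..., lists and objects as JSON in quotes. apply_moves: Moves the arm, as the interface text tells. Its arguments: {"type":"object","properties":{"moves":{"type":"array","items":{"type":"number"}},"squeeze":{"type":"number"}},"required":["moves"]}

```bash
mkdir -p pics
cat > h.py <<'E'
import numpy as np, cv2
from rig import robot
def cam(n):
    c=robot.calibration(n); f=200/np.tan(np.radians(c['fovy'])/2); return f,c['cx'],c['cy'],np.array(c['pose'])
def ray(n,u,v,z):
    f,cx,cy,T=cam(n); d=T[:3,:3]@np.array([(u-cx)/f,(v-cy)/f,1]); o=T[:3,3]; return o+d*(z-o[2])/d[2]
def cloud(n,dep):
    f,cx,cy,T=cam(n); v,u=np.mgrid[:400,:640]; p=np.stack([(u-cx)/f*dep,(v-cy)/f*dep,dep],-1)
    return p@T[:3,:3].T+T[:3,3]
def proj(n,P):
    f,cx,cy,T=cam(n); q=T[:3,:3].T@(np.array(P)-T[:3,3]); return f*q[0]/q[2]+cx,f*q[1]/q[2]+cy
E
python3 - <<'E'
from h import *
for n in('side','top'):
    im,d=robot.get_image(n); cv2.imwrite(f'pics/{n}0.png',im); np.save(f'{n}0.npy',d); print(n,cam(n),(d>0).mean())
s=robot.observe(); print(s['time_s'],s['eef_rot'],s['tool_pos'],s['grip_width'],s['ft_force'])
E
```

```text
side (np.float64(515.1488752999725), 316.3025822345834, 195.44859577488967, array([[ 0.86460069, -0.26400272,  0.42751399, -0.14983912],
       [-0.50245666, -0.45718492,  0.73383871, -1.30477717],
       [ 0.00171753, -0.8492847 , -0.52793233,  0.95700059],
       [ 0.        ,  0.        ,  0.        ,  1.        ]])) 0.99601953125
top (np.float64(494.48743887096094), 317.43290166548013, 202.41797735199023, array([[-0.02165414, -0.99336986,  0.11290448,  0.38800777],
       [-0.99973361,  0.02061264, -0.01038402, -0.09227044],
       [ 0.00798791, -0.11309926, -0.99355158,  1.42663099],
       [ 0.        ,  0.        ,  0.        ,  1.        ]])) 0.9959609375
0.1 [[ 9.57431504e-01  2.88660115e-01 -5.03921520e-04]
 [ 2.88660534e-01 -9.57429317e-01  2.04900808e-03]
 [ 1.08997670e-04 -2.10724714e-03 -9.99997774e-01]] [ 0.18018696 -0.5976661   0.22254522] 0.08533242263755876 [-0.21736574 -0.74278138 -0.43906716]
```

View pics/side0.png

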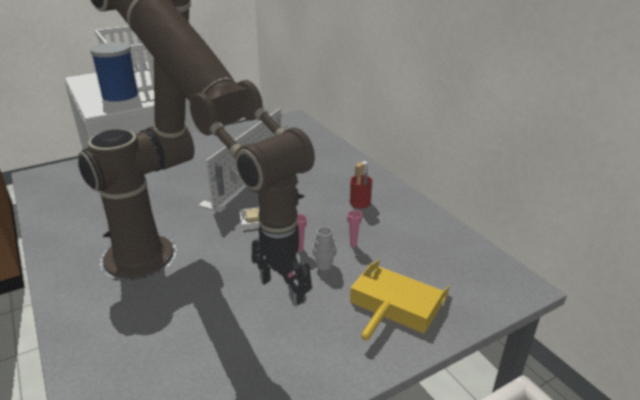

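View pics/top0.png

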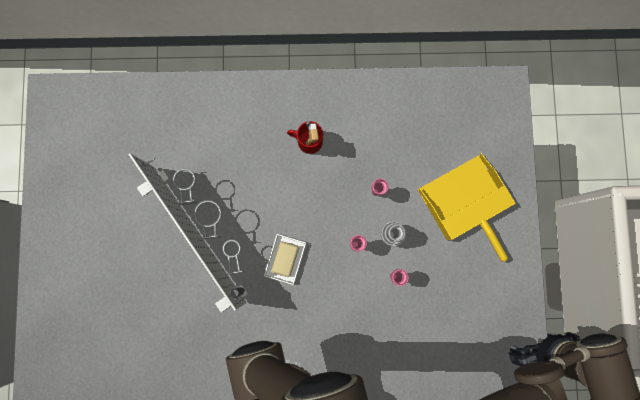

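The nest shows as concentric grey circles at top (394,233). It could be confused with the pink pots at (380,187), (359,243) and (400,277), but those are pink, so I'm choosing the grey one. The rings are at about (184,180), (208,213) and (232,248).

Run:
```python
from h import *
im=cv2.imread('pics/top0.png'); d=np.load('top0.npy'); P=cloud('top',d)
a=cv2.resize(im[145:320,120:310],None,fx=3.1,fy=3.1,interpolation=cv2.INTER_CUBIC)
b=cv2.resize(im[205:265,345:425],None,fx=2.6,fy=2.6,interpolation=cv2.INTER_CUBIC)
a[:b.shape[0],-b.shape[1]:]=b
cv2.imwrite('pics/crop.png',a)
# nest by height
for n,(u,v,z) in {'nest':(394,233,.122)}.items(): print(n,ray('top',u,v,z))
Q=P[205:265,365:425].reshape(-1,3)
for lo,hi in((.105,.135),(.085,.105),(.05,.08)):
    m=(Q[:,2]>lo)&(Q[:,2]<hi); q=Q[m]; print(m.sum(),q.mean(0),q.min(0),q.max(0))
# rings by height mask + ellipse
for (u,v) in((184,180),(208,213),(232,248)):
    s=np.s_[v-17:v+18,u-17:u+18]; z=P[s][...,2]; m=((z>.11)&(z<.14)).astype(np.uint8)
    c,_=cv2.findContours(m,cv2.RETR_EXTERNAL,2); c=max(c,key=len); (x,y),r=cv2.minEnclosingCircle(c); e=cv2.fitEllipse(c)
    print(m.sum(),e, ray('top',e[0][0]+u-17,e[0][1]+v-17,.125),r, r/494*1.3)
# board line: points high
m=(P[...,2]>.18)&(P[...,2]<.21); m[:,:110]=0;m[:,260:]=0;m[:140]=0;m[320:]=0
q=P[m]; print(len(q),cv2.fitLine(q[:,:2].astype(np.float32),cv2.DIST_HUBER,0,.01,.01).ravel())
hsv=cv2.cvtColor(im,cv2.COLOR_BGR2HSV)
for u,v in((380,187),(359,243),(400,277)): print('pink',ray('top',u,v,.114))
for nm,(u,v,z) in dict(dish=(286,259,.03),mug=(310,137,.09)).items(): print(nm,ray('top',u,v,z))
```

```text
nest [ 0.45082434 -0.30625937  0.122     ]
85 [ 0.4490234  -0.30294533  0.1180871 ] [ 0.41580781 -0.33323831  0.10582232] [ 0.47203949 -0.229164    0.12903963]
157 [ 0.45173842 -0.31106525  0.09747747] [ 0.42404474 -0.34068138  0.08553476] [ 0.47903354 -0.23069797  0.10493734]
182 [ 0.45108576 -0.30573902  0.06651013] [ 0.42042709 -0.34542761  0.05001738] [ 0.48650927 -0.27903456  0.07992072]
152 ((17.006887435913086, 17.678586959838867), (20.36858367919922, 29.411245346069336), 174.55738830566406) [0.60139492 0.24730159 0.125     ] 15.041708946228027 0.039583444595336914
188 ((16.437551498413086, 18.371017456054688), (25.920150756835938, 28.959047317504883), 177.50743103027344) [0.51021908 0.18486072 0.125     ] 15.76822280883789 0.041495323181152344
146 ((16.51509666442871, 19.35651206970215), (15.751505851745605, 28.776630401611328), 176.39910888671875) [0.41435831 0.12165122 0.125     ] 13.463011741638184 0.03542897826746891
738 [0.82993793 0.5578557  0.46365407 0.23083334]
pink [ 0.57532714 -0.27479144  0.114     ]
pink [ 0.42672474 -0.21372936  0.114     ]
pink [ 0.3352852  -0.31883658  0.114     ]
dish [ 0.38885936 -0.01526261  0.03      ]
mug [ 0.72212461 -0.08965297  0.09      ]
```

View pics/crop.png

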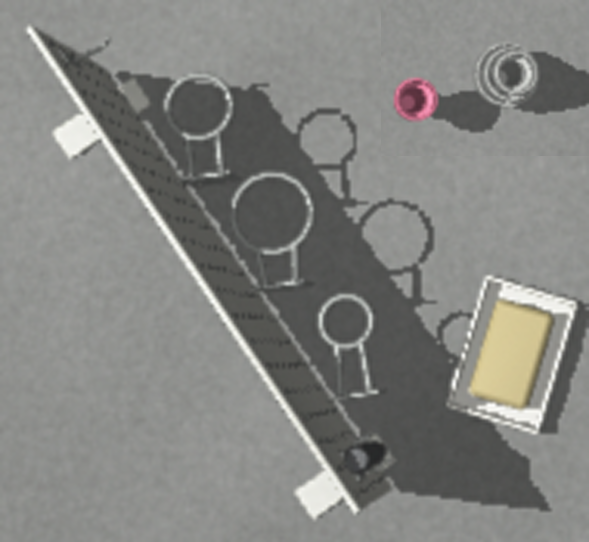

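The crop confirms it: the grey nest is three concentric rims next to one pink pot. The ring order along the board is medium (far), wide (middle), narrow (near). One more refinement of the circle centres, then I'll move.

Run:
```python
from h import *
from scipy.optimize import least_squares
im=cv2.imread('pics/top0.png'); g=cv2.cvtColor(im,cv2.COLOR_BGR2GRAY); d=np.load('top0.npy'); P=cloud('top',d)
def circ(u,v,r0,z,s=6,w=24):
    p=cv2.resize(g[v-w:v+w,u-w:u+w],None,fx=s,fy=s,interpolation=cv2.INTER_CUBIC)
    c=cv2.HoughCircles(p,cv2.HOUGH_GRADIENT_ALT,1,5,param1=150,param2=.6,minRadius=int(r0*s*.8),maxRadius=int(r0*s*1.2))
    if c is None: print(u,v,'none');return
    for x,y,r in c[0][:4]:
        X=(x+.5)/s-.5+u-w;Y=(y+.5)/s-.5+v-w; print((round(X,1),round(Y,1)),'r mm',round(r/s/494*(1.43-z)*1000,1),ray('top',X,Y,z).round(4))
k=494/1.3
for u,v,R in((184,179,.027),(208,213,.033),(232,248,.021)): print('ring',R);circ(u,v,R*k,.123)
for R,z in((.022,.122),(.028,.096),(.034,.07)): print('pot',R);circ(394,233,R*k,z)
# ring fit from depth: upper points, 3 circles with known spacing
for (u,v,R) in((184,179,.027),(208,213,.033),(232,248,.021)):
    Q=P[v-17:v+18,u-17:u+18].reshape(-1,3); Q=Q[(Q[:,2]>.11)&(Q[:,2]<.14)]
    f=lambda c:np.hypot(Q[:,0]-c[0],Q[:,1]-c[1])-R
    print('depthfit',R,least_squares(f,Q[:,:2].mean(0),loss='soft_l1',f_scale=.002).x.round(4))
for R,z in((.0208,.122),(.0268,.096),(.0328,.07)):
    Q=P[205:265,365:425].reshape(-1,3); Q=Q[(abs(Q[:,2]-z)<.008)&(np.hypot(Q[:,0]-.451,Q[:,1]+.308)<.045)]
    f=lambda c:np.hypot(Q[:,0]-c[0],Q[:,1]-c[1])-R
    print('potfit',R,len(Q),least_squares(f,Q[:,:2].mean(0),loss='soft_l1',f_scale=.002).x.round(4))
```

```text
ring 0.027
(np.float32(183.2), np.float32(179.1)) r mm 28.7 [0.6061 0.2499 0.123 ]
(np.float32(183.2), np.float32(179.1)) r mm 25.2 [0.6061 0.2499 0.123 ]
ring 0.033
(np.float32(207.6), np.float32(212.2)) r mm 32.8 [0.516  0.1849 0.123 ]
ring 0.021
(np.float32(231.4), np.float32(248.8)) r mm 22.0 [0.4186 0.1222 0.123 ]
(np.float32(230.6), np.float32(247.6)) r mm 18.5 [0.4217 0.1244 0.123 ]
pot 0.022
(np.float32(390.4), np.float32(233.9)) r mm 23.2 [ 0.4486 -0.2967  0.122 ]
(np.float32(395.4), np.float32(233.2)) r mm 23.8 [ 0.4501 -0.31    0.122 ]
(np.float32(391.9), np.float32(235.6)) r mm 23.6 [ 0.4441 -0.3005  0.122 ]
(np.float32(392.6), np.float32(232.2)) r mm 23.6 [ 0.4529 -0.3026  0.122 ]
pot 0.028
(np.float32(394.1), np.float32(232.9)) r mm 27.2 [ 0.4523 -0.3108  0.096 ]
(np.float32(398.1), np.float32(232.4)) r mm 25.8 [ 0.4534 -0.3216  0.096 ]
pot 0.034
(np.float32(393.1), np.float32(233.8)) r mm 31.3 [ 0.4513 -0.3122  0.07  ]
(np.float32(392.9), np.float32(230.9)) r mm 31.4 [ 0.4591 -0.312   0.07  ]
(np.float32(396.2), np.float32(235.8)) r mm 35.4 [ 0.4457 -0.3207  0.07  ]
(np.float32(395.4), np.float32(233.9)) r mm 31.0 [ 0.4507 -0.3186  0.07  ]
depthfit 0.027 [0.6044 0.2479]
depthfit 0.033 [0.5129 0.1858]
depthfit 0.021 [0.4182 0.1224]
potfit 0.0208 58 [ 0.452  -0.3128]
potfit 0.0268 144 [ 0.451  -0.3059]
potfit 0.0328 127 [ 0.4534 -0.3137]
```

apply_moves --moves '[0,0,-10.6,50,-28,0,0,0,0,-21.2,100,-57,0,0,0,0,-31.8,150,-86,0,0,0,0,-42.4,200,-115,0,0,0,0,-53,250,-144,0,0]' --squeeze 30

```text
time_s: 0.72
tool_pos: [0.379, -0.3867, 0.2233]
eef_rot: [[0.34, 0.94, -0.0], [0.94, -0.34, 0.0], [0.0, -0.0, -1.0]]
ft_force: [0.3, -0.6, -0.7]
grip_width: 0.0851
finger_force: 0.0
```

```bash
cat > go.py <<'E'
# remaining motion to a world target in tool axes: go.py x y z ; tool goal: y along board, z down
import sys; from h import *; from scipy.spatial.transform import Rotation as R
def go(t):
    s=robot.observe(); A=np.array(s['eef_rot']); th=np.radians(33.9)
    G=np.array([[-np.sin(th),np.cos(th),0],[np.cos(th),np.sin(th),0],[0,0,-1]]).T
    print('t',s['time_s'],'pos',np.round(s['tool_pos'],4),'shift mm',(A.T@(np.array(t)-s['tool_pos'])*1000).round(1),'turn',np.degrees(R.from_matrix(A.T@G).as_rotvec()).round(2),'w',round(s['grip_width'],4),'F',np.round(s['ft_force'],1),'ff',np.round(s['finger_force'],1))
if __name__=='__main__': go([float(a) for a in sys.argv[1:4]])
E
python3 go.py .451 -.311 .2
```

```text
t 0.725 pos [ 0.379  -0.3867  0.2233] shift mm [95.6 42.  23.3] turn [-1.000e-02 -3.000e-02 -5.379e+01] w 0.0851 F [ 0.3 -0.6 -0.7] ff 0.0
```

apply_moves --moves '[0,0,-10.7,30,14,8,0,0,0,-21.4,60,28,16,0,0,0,-32.1,95,42,23,0,0,0,-42.8,95,42,23,0,0,0,-53.5,95,42,23,0]'

```text
time_s: 1.35
tool_pos: [0.4504, -0.3127, 0.1999]
eef_rot: [[-0.555, 0.832, -0.001], [0.832, 0.555, 0.001], [0.001, -0.001, -1.0]]
ft_force: [-0.2, -0.7, 0.1]
grip_width: 0.0854
finger_force: 0.0
```

Run:
```python
from go import *
go([.451,-.311,.122])
im,d=robot.get_image('side'); t,_=robot.get_image('top')
a=cv2.resize(im[180:310,240:370],(560,560),interpolation=cv2.INTER_CUBIC); 
cv2.imwrite('pics/a1.png',a); print(proj('side',[.451,-.311,.122]))
```

```text
t 1.35 pos [ 0.4504 -0.3127  0.1999] shift mm [ 1.   1.5 77.9] turn [-0.03 -0.08 -0.19] w 0.0854 F [-0.2 -0.7  0.1] ff 0.0
(np.float64(323.06135674086084), np.float64(230.17425451752874))
```

View pics/a1.png

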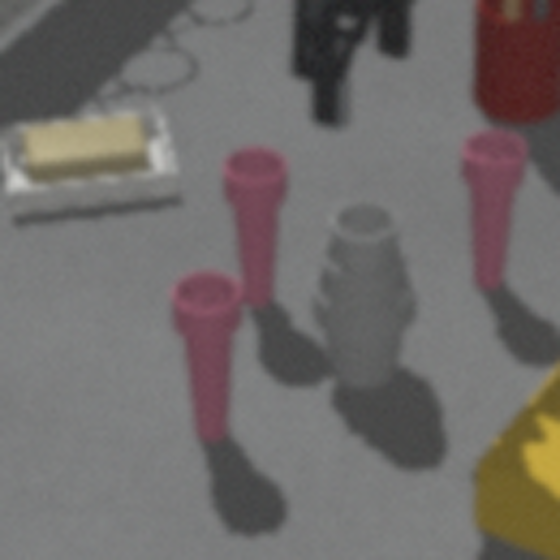

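The crop shows the nest rim centre at side pixel (325,231), about 3 mm from the estimate. The gripper is above it and the pink pots are clear. Descending now.

apply_moves --moves '[0,0,0,0,2,30,0,0,0,0,0,2,60,0,0,0,0,0,2,77,0,0,0,0,0,2,77,80,0,0,0,0,2,77,120]'

```text
time_s: 2.08
tool_pos: [0.4528, -0.3133, 0.1246]
eef_rot: [[-0.548, 0.836, 0.001], [0.836, 0.548, -0.001], [-0.002, 0.001, -1.0]]
ft_force: [0.4, -0.2, 1.3]
grip_width: 0.0517
finger_force: 0.0
```

apply_moves --moves '[0,0,0,0,0,0,160,0,0,0,0,0,0,200,0,0,0,0,0,0,255,0,0,0,0,0,0,255]'

```text
time_s: 2.58
tool_pos: [0.4522, -0.3127, 0.1239]
eef_rot: [[-0.549, 0.836, 0.0], [0.836, 0.549, -0.0], [-0.0, 0.0, -1.0]]
ft_force: [-1.1, 0.7, 0.6]
grip_width: 0.0003
finger_force: 0.0
```

The gripper closed fully on nothing, so I need to look.

Run:
```python
from go import *
go([.452,-.312,.122])
im,d=robot.get_image('side'); t,dt=robot.get_image('top'); np.save('t1.npy',dt); cv2.imwrite('pics/t1.png',t); cv2.imwrite('pics/s1.png',im)
a=cv2.resize(im[180:310,240:370],(520,520),interpolation=cv2.INTER_CUBIC); 
b=cv2.resize(t[180:300,330:450],(270,270),interpolation=cv2.INTER_CUBIC)
c=np.zeros((520,790,3),np.uint8); c[:,:520]=a; c[:270,520:]=b
cv2.imwrite('pics/a2.png',c)
```

```text
t 2.575 pos [ 0.4522 -0.3127  0.1239] shift mm [0.7 0.3 1.9] turn [ 0.01  0.02 -0.63] w 0.0003 F [-1.1  0.7  0.6] ff 0.0
```

View pics/a2.png

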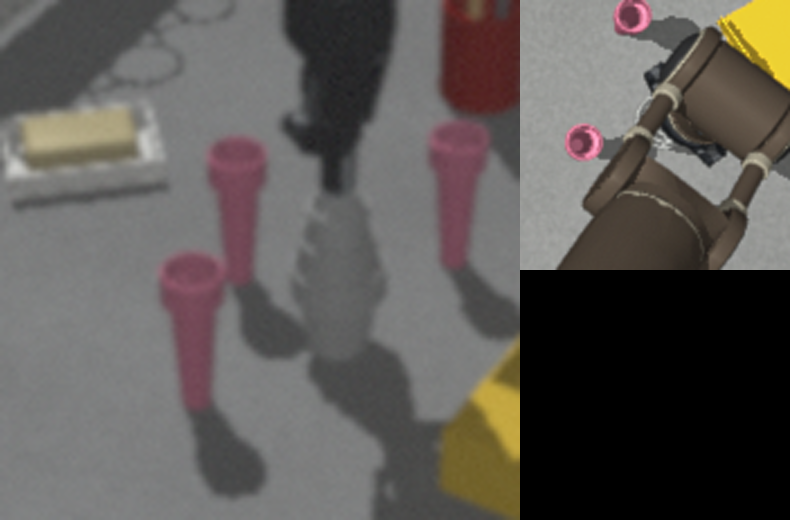

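Run:
```python
from h import *
for s in(1,-1):
  for z in (.175,.188,.2,.21): print('open',s,z,np.round(proj('side',[.4504+s*.05*.832,-.3127+s*.05*.555,z]),1))
for z in (.099,.11,.12,.125,.13): print('shut',z,np.round(proj('side',[.4522,-.3127,z]),1))
# top-view depth near tips & side depth at finger
im,_=robot.get_image('side'); _,d=robot.get_image('side'); P=cloud('side',d)
for v in range(205,240,3): print(v,P[v,324].round(3),P[v,320].round(3))
```

```text
open 1 0.175 [331.1 205.7]
open 1 0.188 [331.2 201.7]
open 1 0.2 [331.2 198.1]
open 1 0.21 [331.3 195. ]
open -1 0.175 [315.2 224.2]
open -1 0.188 [315.2 220.1]
open -1 0.2 [315.2 216.3]
open -1 0.21 [315.2 213.1]
shut 0.099 [323.7 237.1]
shut 0.11 [323.7 233.9]
shut 0.12 [323.7 230.9]
shut 0.125 [323.8 229.5]
shut 0.13 [323.8 228. ]
205 [ 0.438 -0.336  0.224] [ 0.424 -0.338  0.229]
208 [ 0.441 -0.332  0.211] [ 0.431 -0.326  0.211]
211 [ 0.442 -0.33   0.2  ] [ 0.418 -0.35   0.219]
214 [ 0.45  -0.317  0.18 ] [ 0.415 -0.355  0.213]
217 [ 0.436 -0.339  0.188] [ 0.42  -0.346  0.197]
220 [ 0.438 -0.336  0.175] [ 0.439 -0.315  0.163]
223 [ 0.446 -0.324  0.156] [ 0.439 -0.315  0.153]
226 [ 0.445 -0.325  0.147] [ 0.439 -0.314  0.142]
229 [ 0.449 -0.319  0.131] [ 0.453 -0.292  0.114]
232 [ 0.462 -0.298  0.104] [ 0.451 -0.294  0.105]
235 [ 0.441 -0.332  0.123] [ 0.434 -0.323  0.119]
238 [ 0.441 -0.333  0.113] [ 0.434 -0.323  0.109]
```

The side depth shows the shut fingertips at z≈0.130 with the reported TCP at 0.124, so they sit about 30 mm higher than specified. Horizontally they line up. I'll open, go about 29 mm lower, and close again.

apply_moves --moves '[0,0,0,0,0,0,0,0,0,0,0,0,0,0,0,0,0,0,0,0,0,0,0,0,0,0,0,0,0,0,0,0,0,10,0]'

```text
time_s: 3.4
tool_pos: [0.4528, -0.3133, 0.1142]
eef_rot: [[-0.549, 0.836, 0.002], [0.836, 0.549, -0.001], [-0.002, 0.001, -1.0]]
ft_force: [0.4, 1.0, -0.6]
grip_width: 0.0852
finger_force: 0.0
```

apply_moves --moves '[0,0,0,0,0,10,0,0,0,0,0,0,19,0,0,0,0,0,0,19,90,0,0,0,0,0,19,150,0,0,0,0,0,19,200]'

```text
time_s: 4.03
tool_pos: [0.4526, -0.3131, 0.0953]
eef_rot: [[-0.549, 0.836, 0.001], [0.836, 0.549, -0.001], [-0.001, 0.0, -1.0]]
ft_force: [0.4, 0.1, -0.4]
grip_width: 0.0428
finger_force: 30.5
```

apply_moves --moves '[0,0,0,0,0,0,255,0,0,0,0,0,0,255]'

```text
time_s: 4.28
tool_pos: [0.4525, -0.3129, 0.0951]
eef_rot: [[-0.549, 0.836, 0.001], [0.836, 0.549, -0.001], [-0.001, 0.0, -1.0]]
ft_force: [0.4, 0.9, 1.5]
grip_width: 0.0428
finger_force: 30.6
```

Run:
```python
from go import *
go([.452,-.312,.2])
_,d=robot.get_image('side'); P=cloud('side',d)
for v in range(217,250,3): print(v,P[v,324].round(3),P[v,318].round(3),P[v,314].round(3))
```

```text
t 4.275 pos [ 0.4525 -0.3129  0.0951] shift mm [   0.9    0.2 -104.9] turn [ 0.02  0.06 -0.62] w 0.0428 F [0.4 0.9 1.5] ff 30.6
217 [ 0.443 -0.328  0.179] [ 0.408 -0.355  0.207] [ 0.399 -0.351  0.207]
220 [ 0.437 -0.338  0.177] [ 0.407 -0.358  0.2  ] [ 0.398 -0.353  0.2  ]
223 [ 0.436 -0.34   0.169] [ 0.407 -0.359  0.191] [ 0.404 -0.342  0.181]
226 [ 0.438 -0.337  0.157] [ 0.407 -0.357  0.18 ] [ 0.402 -0.345  0.174]
229 [ 0.436 -0.341  0.15 ] [ 0.411 -0.352  0.166] [ 0.406 -0.338  0.159]
232 [ 0.44  -0.335  0.135] [ 0.414 -0.346  0.151] [ 0.509 -0.16   0.   ]
235 [ 0.44  -0.334  0.124] [ 0.423 -0.332  0.129] [ 0.502 -0.172 -0.002]
238 [ 0.44  -0.334  0.114] [ 0.424 -0.33   0.117] [ 0.494 -0.186 -0.001]
241 [ 0.443 -0.33   0.1  ] [ 0.447 -0.291  0.073] [ 0.489 -0.195 -0.005]
244 [ 0.44  -0.335  0.094] [ 0.428 -0.323  0.091] [ 0.434 -0.29   0.067]
247 [ 0.439 -0.337  0.086] [ 0.427 -0.324  0.081] [ 0.435 -0.289  0.055]
```

apply_moves --moves '[0,0,0,0,0,-20,255,0,0,0,0,0,-50,255,0,0,0,0,0,-85,255,0,0,0,0,0,-120,255,0,0,0,0,0,-150,255]'

```text
time_s: 4.95
tool_pos: [0.4519, -0.3125, 0.2458]
eef_rot: [[-0.549, 0.836, 0.0], [0.836, 0.549, -0.0], [-0.0, -0.0, -1.0]]
ft_force: [0.3, 1.1, -0.8]
grip_width: 0.0422
finger_force: 30.8
```

apply_moves --moves '[0,0,-0.6,25,14,0,255,0,0,-0.6,70,38,0,255,0,0,-0.6,120,66,0,255,0,0,-0.6,170,93,0,255,0,0,-0.6,220,121,0,255]'

```text
time_s: 5.58
tool_pos: [0.4318, -0.0606, 0.2444]
eef_rot: [[-0.557, 0.831, -0.0], [0.831, 0.557, 0.0], [0.0, 0.0, -1.0]]
ft_force: [1.2, 0.5, -0.1]
grip_width: 0.0422
finger_force: 30.8
```

apply_moves --moves '[0,0,0,48,27,0,255,0,0,0,95,53,0,255,0,0,0,135,75,0,255,0,0,0,163,89,0,255,0,0,0,163,89,0,255]'

```text
time_s: 6.2
tool_pos: [0.4147, 0.1242, 0.2444]
eef_rot: [[-0.561, 0.828, -0.001], [0.828, 0.561, 0.0], [0.001, -0.001, -1.0]]
ft_force: [-0.2, -0.3, -0.9]
grip_width: 0.0426
finger_force: 30.8
```

Run:
```python
from go import *
go([.419,.123,.122])
im,d=robot.get_image('side'); t,dt=robot.get_image('top'); cv2.imwrite('pics/s2.png',im); np.save('t2.npy',dt);cv2.imwrite('pics/t2.png',t)
a=cv2.resize(im[100:250,190:340],(500,500),interpolation=cv2.INTER_CUBIC)
b=cv2.resize(t[160:280,160:280],(290,290),interpolation=cv2.INTER_CUBIC)
b2=cv2.resize(t[205:265,365:425],(210,210),interpolation=cv2.INTER_CUBIC)
c=np.zeros((500,790,3),np.uint8); c[:,:500]=a; c[:290,500:]=b; c[290:,500:710]=b2
cv2.imwrite('pics/a3.png',c)
```

```text
t 6.2 pos [0.4147 0.1242 0.2444] shift mm [ -3.4   2.9 122.4] turn [-0.04 -0.03  0.2 ] w 0.0426 F [-0.2 -0.3 -0.9] ff 30.8
```

View pics/a3.png

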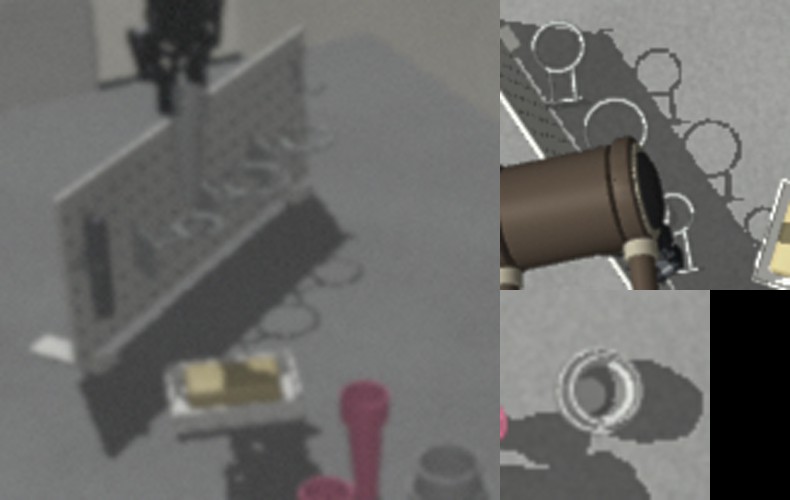

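The pot is held upright over the narrow ring, with its foot at about side pixel (247,161). The medium and wide pots are still nested and undisturbed. I'll fit the pot axis and ring from the side depth.

```bash
cat > fit.py <<'E'
from go import *; from scipy.optimize import least_squares
def potfit(c,foot,rf,rb,hb):  # axis of held pot body from side depth (outer radius grows rf..rb over hb)
    ims=[cloud('side',robot.get_image('side')[1]) for _ in range(2)]
    Q=np.concatenate([p.reshape(-1,3) for p in ims])
    Q=Q[(np.hypot(Q[:,0]-c[0],Q[:,1]-c[1])<rb+.008)&(Q[:,2]>foot+.008)&(Q[:,2]<foot+hb-.008)]
    r=rf+(rb-rf)*(Q[:,2]-foot)/hb
    s=least_squares(lambda p:np.hypot(Q[:,0]-p[0],Q[:,1]-p[1])-r,c,loss='soft_l1',f_scale=.003)
    print('pot axis',s.x.round(4),'from TCP',(s.x-robot.observe()['tool_pos'][:2]).round(4),len(Q),'rms',np.std(s.fun).round(4))
def ringfit(c,R):  # ring from side depth
    Q=cloud('side',robot.get_image('side')[1]).reshape(-1,3)
    Q=Q[(abs(np.hypot(Q[:,0]-c[0],Q[:,1]-c[1])-R)<.01)&(abs(Q[:,2]-.123)<.008)]
    s=least_squares(lambda p:np.hypot(Q[:,0]-p[0],Q[:,1]-p[1])-R,c,loss='soft_l1',f_scale=.003)
    print('ring',R,s.x.round(4),len(Q),'z',np.median(Q[:,2]).round(4))
E
python3 - <<'E'
from fit import *
potfit([.415,.124],.157,.0105,.0165,.09)
for c,R in(([.419,.123],.021),([.5125,.186],.033),([.605,.249],.027)): ringfit(c,R)
print(proj('side',[.4147,.1242,.157]),proj('side',[.419,.123,.125]))
E
```

```text
pot axis [0.4168 0.121 ] from TCP [ 0.0013 -0.0007] 311 rms 0.003
ring 0.021 [0.4193 0.12  ] 55 z 0.1228
ring 0.033 [0.5121 0.1828] 68 z 0.1233
ring 0.027 [0.6054 0.2461] 51 z 0.1228
(np.float64(246.72522707300692), np.float64(158.46906194578855)) (np.float64(248.71320505468594), np.float64(166.7677235009248))
```

apply_moves --moves '[0,0,0,-2,2.5,5,255,0,0,0,-2,2.5,20,255,0,0,0,-2,2.5,40,255,0,0,0,-2,2.5,60,255,0,0,0,-2,2.5,75,255]'

```text
time_s: 7.18
tool_pos: [0.4177, 0.122, 0.1677]
eef_rot: [[-0.557, 0.83, -0.002], [0.83, 0.557, -0.0], [0.001, -0.002, -1.0]]
ft_force: [0.9, 0.3, -1.1]
grip_width: 0.0427
finger_force: 30.8
```

apply_moves --moves '[0,0,0,0,0,10,255,0,0,0,0,0,20,255,0,0,0,0,0,28,255,0,0,0,0,0,34,255,0,0,0,0,0,38,255]'

```text
time_s: 7.8
tool_pos: [0.4189, 0.1223, 0.1315]
eef_rot: [[-0.557, 0.83, 0.0], [0.83, 0.557, 0.0], [-0.0, 0.0, -1.0]]
ft_force: [-0.5, 0.5, -0.9]
grip_width: 0.0421
finger_force: 30.8
```

```bash
python3 go.py .419 .122 .122
```

```text
t 7.8 pos [0.4189 0.1223 0.1315] shift mm [-0.4 -0.1  9.5] turn [ 0.01  0.   -0.02] w 0.0421 F [-0.5  0.5 -0.9] ff 30.8
```

No contact yet. I'll lower the last 9 mm gently while watching the force.

apply_moves --moves '[0,0,0,0,0,2,255,0,0,0,0,0,4,255,0,0,0,0,0,6,255,0,0,0,0,0,7,255]'

```text
time_s: 8.3
tool_pos: [0.4188, 0.1223, 0.1246]
eef_rot: [[-0.557, 0.83, 0.0], [0.83, 0.557, 0.0], [-0.0, 0.0, -1.0]]
ft_force: [0.5, -0.2, -0.6]
grip_width: 0.0428
finger_force: 30.8
```

apply_moves --moves '[0,0,0,0,0,1,255,0,0,0,0,0,2,255,0,0,0,0,0,2,255]'

```text
time_s: 8.68
tool_pos: [0.4187, 0.1223, 0.1226]
eef_rot: [[-0.557, 0.83, -0.0], [0.83, 0.557, -0.0], [0.0, -0.0, -1.0]]
ft_force: [0.4, -1.1, -1.4]
grip_width: 0.0423
finger_force: 30.8
```

apply_moves --moves '[0,0,0,0,0,1,255,0,0,0,0,0,2,255,0,0,0,0,0,2,255]'

```text
time_s: 9.05
tool_pos: [0.419, 0.1224, 0.122]
eef_rot: [[-0.557, 0.83, -0.0], [0.83, 0.557, -0.0], [0.0, -0.0, -1.0]]
ft_force: [-3.9, -0.5, 8.6]
grip_width: 0.0423
finger_force: 31.6
```

```bash
python3 go.py .419 .122 .122
```

```text
t 9.05 pos [0.419  0.1224 0.122 ] shift mm [-0.3 -0.2 -0. ] turn [-0.02 -0.   -0.02] w 0.0423 F [-3.9 -0.5  8.6] ff 31.6
```

Contact came right at the predicted home height. Releasing.

apply_moves --moves '[0,0,0,0,0,-1,150,0,0,0,0,0,-1,60,0,0,0,0,0,-1,60,0,0,0,0,0,-15,60,0,0,0,0,0,-50,30]'

```text
time_s: 9.68
tool_pos: [0.4172, 0.122, 0.1702]
eef_rot: [[-0.557, 0.83, -0.004], [0.83, 0.557, -0.001], [0.002, -0.004, -1.0]]
ft_force: [-0.0, -0.6, 0.2]
grip_width: 0.0752
finger_force: 0.0
```

apply_moves --moves '[0,0,0,0,0,-40,0,0,0,0,-40,-22,-40,0,0,0,0,-92,-51,-40,0,0,0,0,-144,-80,-40,0,0,0,0,-196,-109,-40,0]'

```text
time_s: 10.3
tool_pos: [0.438, -0.1031, 0.212]
eef_rot: [[-0.558, 0.83, 0.002], [0.83, 0.558, -0.001], [-0.002, 0.002, -1.0]]
ft_force: [0.9, 0.4, 0.8]
grip_width: 0.0853
finger_force: 0.0
```

Run:
```python
from fit import *
go([.452,-.312,.2])
im,d=robot.get_image('side'); t,dt=robot.get_image('top'); cv2.imwrite('pics/s3.png',im); np.save('t3.npy',dt);cv2.imwrite('pics/t3.png',t)
a=cv2.resize(im[110:230,200:320],(500,500),interpolation=cv2.INTER_CUBIC)
b=cv2.resize(t[160:280,160:280],(290,290),interpolation=cv2.INTER_CUBIC)
b2=cv2.resize(t[205:265,365:425],(210,210),interpolation=cv2.INTER_CUBIC)
c=np.zeros((500,790,3),np.uint8); c[:,:500]=a; c[:290,500:]=b; c[290:,500:710]=b2
cv2.imwrite('pics/a4.png',c)
P=cloud('top',dt)
for R,z in((.0268,.096),(.0328,.07)):
    Q=P[205:265,365:425].reshape(-1,3); Q=Q[(abs(Q[:,2]-z)<.008)&(np.hypot(Q[:,0]-.452,Q[:,1]+.312)<.045)]
    f=lambda c:np.hypot(Q[:,0]-c[0],Q[:,1]-c[1])-R
    print('potfit',R,len(Q),least_squares(f,[.452,-.312],loss='soft_l1',f_scale=.002).x.round(4),np.percentile(Q[:,2],90))
```

```text
t 10.3 pos [ 0.438  -0.1031  0.212 ] shift mm [-181.2 -104.9   12.1] turn [ 0.1   0.1  -0.01] w 0.0853 F [0.9 0.4 0.8] ff 0.0
potfit 0.0268 74 [ 0.452  -0.3123] 0.099411031017582
potfit 0.0328 198 [ 0.4516 -0.3086] 0.07621756287070446
```

View pics/a4.png

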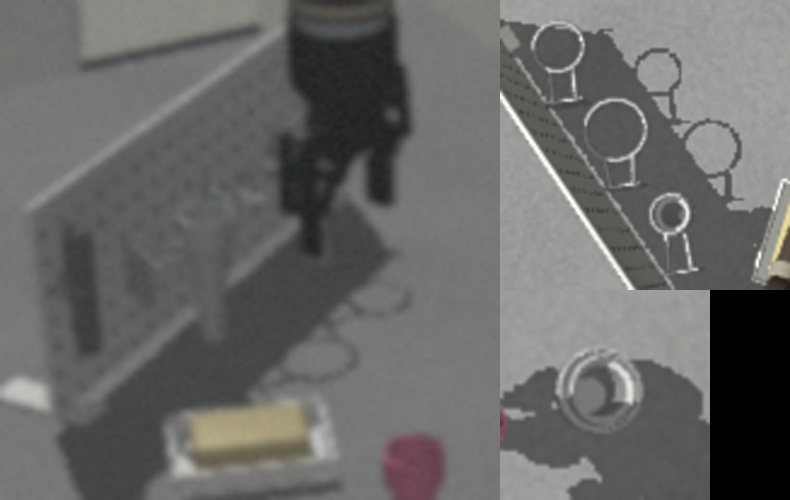

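The narrow pot hangs upright in its ring, visible at top inset (670,213), and the remaining two pots stand undisturbed. Next is the medium pot.

apply_moves --moves '[0,0,0,-50,-29,10,0,0,0,0,-100,-58,20,0,0,0,0,-150,-86,30,0,0,0,0,-181,-105,40,0,0,0,0,-181,-105,50,0]'

```text
time_s: 11.02
tool_pos: [0.4519, -0.3121, 0.1612]
eef_rot: [[-0.555, 0.832, 0.001], [0.832, 0.555, -0.001], [-0.002, 0.001, -1.0]]
ft_force: [0.4, -0.4, -0.2]
grip_width: 0.085
finger_force: 0.0
```

apply_moves --moves '[0,0,0,0,0,10,0,0,0,0,0,0,20,0]'

```text
time_s: 11.28
tool_pos: [0.4513, -0.3084, 0.1402]
eef_rot: [[-0.559, 0.829, -0.0], [0.829, 0.559, 0.001], [0.001, 0.0, -1.0]]
ft_force: [-0.7, 0.3, -0.8]
grip_width: 0.0854
finger_force: 0.0
```

```bash
python3 go.py .452 -.312 .066
```

```text
t 11.275 pos [ 0.4513 -0.3084  0.1402] shift mm [-3.5 -1.4 74.2] turn [ 0.01 -0.04  0.06] w 0.0854 F [-0.7  0.3 -0.8] ff 0.0
```

apply_moves --moves '[0,0,0,-3.5,-1.4,25,0,0,0,0,-3.5,-1.4,50,0,0,0,0,-3.5,-1.4,65,0,0,0,0,-3.5,-1.4,74,0,0,0,0,-3.5,-1.4,74,50]'

```text
time_s: 11.9
tool_pos: [0.4519, -0.3132, 0.0663]
eef_rot: [[-0.558, 0.83, -0.001], [0.83, 0.558, 0.001], [0.001, -0.0, -1.0]]
ft_force: [0.1, 0.7, -0.7]
grip_width: 0.0701
finger_force: 0.0
```

apply_moves --moves '[0,0,0,0,0,0,100,0,0,0,0,0,0,150,0,0,0,0,0,0,200,0,0,0,0,0,0,255]'

```text
time_s: 12.4
tool_pos: [0.4529, -0.3144, 0.0677]
eef_rot: [[-0.557, 0.83, 0.002], [0.83, 0.557, -0.002], [-0.002, 0.001, -1.0]]
ft_force: [0.1, -0.7, 4.4]
grip_width: 0.0556
finger_force: 32.3
```

```bash
python3 go.py .452 -.312 .066
```

```text
t 12.4 pos [ 0.4529 -0.3144  0.0677] shift mm [2.5 0.6 1.7] turn [ 0.04  0.13 -0.03] w 0.0556 F [ 0.1 -0.7  4.4] ff 32.3
```

apply_moves --moves '[0,0,0,0,0,-8,255,0,0,0,0,0,-20,255,0,0,0,0,0,-40,255,0,0,0,0,0,-65,255,0,0,0,0,0,-90,255]'

```text
time_s: 13.02
tool_pos: [0.4517, -0.3134, 0.1576]
eef_rot: [[-0.557, 0.83, -0.001], [0.83, 0.557, 0.0], [0.001, -0.0, -1.0]]
ft_force: [-0.1, -0.8, -1.3]
grip_width: 0.0556
finger_force: 32.1
```

Run:
```python
from fit import *
go([.605,.248,.24])
im,d=robot.get_image('side'); cv2.imwrite('pics/s4.png',im)
cv2.imwrite('pics/a5.png',cv2.resize(im[170:290,260:380],(480,480),interpolation=cv2.INTER_CUBIC))
```

```text
t 13.025 pos [ 0.4517 -0.3134  0.1576] shift mm [380.6 440.2 -82.2] turn [-0.01 -0.04 -0.02] w 0.0556 F [-0.1 -0.8 -1.3] ff 32.1
```

View pics/a5.png

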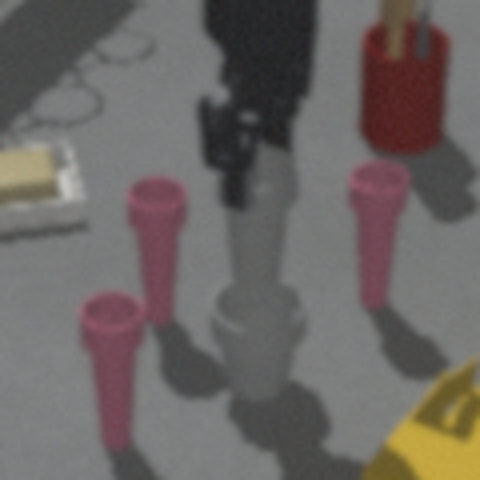

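The medium pot is held clear and the wide pot stayed put. Moving to the medium ring.

apply_moves --moves '[0,0,0,10,12,-40,255,0,0,0,40,47,-65,255,0,0,0,75,88,-72,255,0,0,0,112,130,-72,255,0,0,0,150,174,-72,255]'

```text
time_s: 13.7
tool_pos: [0.5129, -0.0905, 0.2288]
eef_rot: [[-0.557, 0.831, 0.001], [0.831, 0.557, -0.0], [-0.0, 0.0, -1.0]]
ft_force: [0.4, -0.0, -1.5]
grip_width: 0.0558
finger_force: 32.4
```

apply_moves --moves '[0,0,0,38,44,0,255,0,0,0,77,88,0,255,0,0,0,115,132,0,255,0,0,0,153,177,0,255,0,0,0,185,214,0,255]'

```text
time_s: 14.32
tool_pos: [0.5873, 0.183, 0.2283]
eef_rot: [[-0.558, 0.83, -0.0], [0.83, 0.558, -0.0], [0.0, -0.0, -1.0]]
ft_force: [1.0, -0.4, -0.7]
grip_width: 0.0551
finger_force: 32.4
```

```bash
python3 go.py .605 .248 .22
```

```text
t 14.325 pos [0.5873 0.183  0.2283] shift mm [44.1 50.9  8.3] turn [-0.02 -0.01  0.04] w 0.0551 F [ 1.  -0.4 -0.7] ff 32.4
```

apply_moves --moves '[0,0,0,24,28,0,255,0,0,0,40,46,0,255,0,0,0,44,51,0,255,0,0,0,44,51,0,255]'

```text
time_s: 14.82
tool_pos: [0.605, 0.2449, 0.2284]
eef_rot: [[-0.557, 0.83, -0.001], [0.83, 0.557, -0.001], [-0.0, -0.001, -1.0]]
ft_force: [-0.8, -0.0, 0.4]
grip_width: 0.0558
finger_force: 32.5
```

Run:
```python
from fit import *
robot.get_image('side');robot.get_image('side')
z=robot.observe()['tool_pos'][2]
potfit([.605,.248],z-.064,.0165,.0225,.068); ringfit([.605,.249],.027)
go([.605,.248,.1207])
```

```text
pot axis [0.6059 0.2446] from TCP [0.0007 0.0002] 271 rms 0.0033
ring 0.027 [0.6057 0.247 ] 50 z 0.123
t 15.075 pos [0.6052 0.2445 0.2288] shift mm [  3.    1.8 108.1] turn [-0.01  0.01 -0.11] w 0.0559 F [ 1.1 -0.8  0. ] ff 32.5
```

apply_moves --moves '[0,0,0,2.8,2,5,255,0,0,0,2.8,2,25,255,0,0,0,2.8,2,45,255,0,0,0,2.8,2,60,255,0,0,0,2.8,2,72,255]'

```text
time_s: 15.7
tool_pos: [0.6046, 0.2489, 0.1546]
eef_rot: [[-0.557, 0.83, -0.002], [0.83, 0.557, -0.001], [0.001, -0.002, -1.0]]
ft_force: [-0.1, 0.1, -0.7]
grip_width: 0.0553
finger_force: 32.5
```

apply_moves --moves '[0,0,0,0,0,8,255,0,0,0,0,0,15,255,0,0,0,0,0,21,255,0,0,0,0,0,26,255,0,0,0,0,0,29,255]'

```text
time_s: 16.32
tool_pos: [0.6054, 0.2492, 0.1276]
eef_rot: [[-0.557, 0.83, 0.0], [0.83, 0.557, 0.0], [-0.0, 0.0, -1.0]]
ft_force: [-0.4, 0.3, -0.4]
grip_width: 0.0555
finger_force: 32.5
```

```bash
python3 go.py .6054 .248 .1207
```

```text
t 16.325 pos [0.6054 0.2492 0.1276] shift mm [-1.  -0.6  6.9] turn [ 0.01  0.   -0.03] w 0.0555 F [-0.4  0.3 -0.4] ff 32.5
```

apply_moves --moves '[0,0,0,0,0,2,255,0,0,0,0,0,4,255,0,0,0,0,0,5,255,0,0,0,0,0,6,255,0,0,0,0,0,7,255]'

```text
time_s: 16.95
tool_pos: [0.6054, 0.2492, 0.1208]
eef_rot: [[-0.557, 0.83, 0.0], [0.83, 0.557, 0.0], [-0.0, 0.0, -1.0]]
ft_force: [-0.4, -0.7, 2.9]
grip_width: 0.0554
finger_force: 32.8
```

apply_moves --moves '[0,0,0,0,0,0.5,255,0,0,0,0,0,1,255,0,0,0,0,0,1,255]'

```text
time_s: 17.32
tool_pos: [0.6055, 0.2492, 0.1207]
eef_rot: [[-0.557, 0.83, 0.0], [0.83, 0.557, 0.0], [-0.0, 0.0, -1.0]]
ft_force: [-3.2, -1.2, 5.6]
grip_width: 0.0558
finger_force: 32.9
```

The medium pot is home. Releasing and heading back for the wide pot.

apply_moves --moves '[0,0,0,0,0,-1,120,0,0,0,0,0,-1,30,0,0,0,0,0,-1,20,0,0,0,0,0,-15,20,0,0,0,0,0,-50,0]'

```text
time_s: 17.95
tool_pos: [0.6038, 0.2486, 0.1684]
eef_rot: [[-0.557, 0.83, -0.004], [0.83, 0.557, -0.001], [0.001, -0.004, -1.0]]
ft_force: [1.9, -0.0, -0.3]
grip_width: 0.0855
finger_force: 0.0
```

apply_moves --moves '[0,0,0,0,0,-50,0,0,0,0,-30,-35,-60,0,0,0,0,-68,-79,-60,0,0,0,0,-106,-123,-60,0,0,0,0,-144,-167,-60,0]'

```text
time_s: 18.58
tool_pos: [0.5469, 0.0349, 0.2311]
eef_rot: [[-0.558, 0.83, 0.002], [0.83, 0.558, -0.0], [-0.002, 0.002, -1.0]]
ft_force: [0.8, -0.5, -0.6]
grip_width: 0.0855
finger_force: 0.0
```

apply_moves --moves '[0,0,0,-38,-44,0,0,0,0,0,-76,-88,0,0,0,0,0,-114,-132,0,0,0,0,0,-152,-176,0,0,0,0,0,-180,-208,10,0]'

```text
time_s: 19.2
tool_pos: [0.475, -0.2318, 0.2219]
eef_rot: [[-0.556, 0.831, 0.004], [0.831, 0.556, -0.003], [-0.004, 0.002, -1.0]]
ft_force: [0.2, -0.8, 0.1]
grip_width: 0.0854
finger_force: 0.0
```

```bash
python3 go.py .452 -.312 .14
python3 - <<'E'
from fit import *
im,d=robot.get_image('side'); t,dt=robot.get_image('top'); cv2.imwrite('pics/s5.png',im); cv2.imwrite('pics/t5.png',t)
a=cv2.resize(im[110:230,200:320],(500,500),interpolation=cv2.INTER_CUBIC)
b=cv2.resize(t[160:280,160:280],(290,290),interpolation=cv2.INTER_CUBIC)
b2=cv2.resize(t[205:265,365:425],(210,210),interpolation=cv2.INTER_CUBIC)
c=np.zeros((500,790,3),np.uint8); c[:,:500]=a; c[:290,500:]=b; c[290:,500:710]=b2
cv2.imwrite('pics/a6.png',c)
E
```

```text
t 19.2 pos [ 0.475  -0.2318  0.2219] shift mm [-53.5 -63.8  82. ] turn [ 0.11  0.25 -0.11] w 0.0854 F [ 0.2 -0.8  0.1] ff 0.0
```

View pics/a6.png

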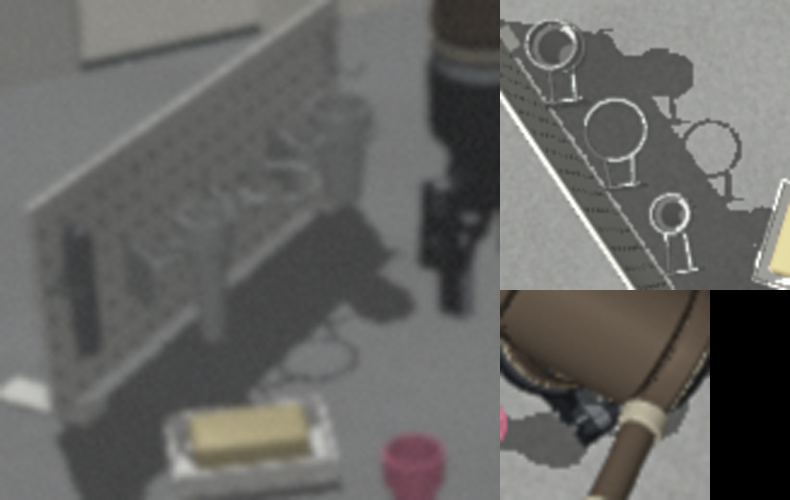

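Both hang upright: narrow at top inset (670,213), medium at (553,46). Now I'll locate the wide pot from the side depth.

Run:
```python
from fit import *
robot.get_image('side')
potfit([.452,-.312],0.,.0225,.0285,.046)
go([.452,-.312,.039])
```

```text
pot axis [ 0.4538 -0.3139] from TCP [-0.0211 -0.0852] 300 rms 0.0022
t 19.45 pos [ 0.4749 -0.2286  0.2203] shift mm [-56.4 -65.6 181.3] turn [ 0.06  0.02 -0.06] w 0.0851 F [-0.1  1.2  0.7] ff 0.0
```

apply_moves --moves '[0,0,0,-30,-34,15,0,0,0,0,-58,-65,40,0,0,0,0,-58,-65,80,0,0,0,0,-58,-65,110,0,0,0,0,-58,-65,120,0]'

```text
time_s: 20.08
tool_pos: [0.4525, -0.311, 0.098]
eef_rot: [[-0.559, 0.829, -0.003], [0.829, 0.559, 0.003], [0.004, -0.001, -1.0]]
ft_force: [0.4, 0.0, -0.0]
grip_width: 0.0856
finger_force: 0.0
```

```bash
python3 go.py .453 -.313 .037
```

```text
t 20.075 pos [ 0.4525 -0.311   0.098 ] shift mm [-2.1 -0.7 61. ] turn [-0.04 -0.21  0.09] w 0.0856 F [ 0.4  0.  -0. ] ff 0.0
```

apply_moves --moves '[0,0,0,-1.5,-0.5,20,0,0,0,0,-1.5,-0.5,40,0,0,0,0,-1.5,-0.5,55,0,0,0,0,-1.5,-0.5,63,0,0,0,0,-1.5,-0.5,63,0]'

```text
time_s: 20.7
tool_pos: [0.4535, -0.3145, 0.0366]
eef_rot: [[-0.558, 0.83, -0.0], [0.83, 0.558, 0.0], [0.0, -0.0, -1.0]]
ft_force: [0.3, 0.5, 1.2]
grip_width: 0.0856
finger_force: 0.0
```

apply_moves --moves '[0,0,0,0,0,0,60,0,0,0,0,0,0,100,0,0,0,0,0,0,150,0,0,0,0,0,0,255]'

```text
time_s: 21.2
tool_pos: [0.4543, -0.3155, 0.0377]
eef_rot: [[-0.557, 0.83, 0.002], [0.83, 0.557, -0.001], [-0.002, 0.001, -1.0]]
ft_force: [1.2, 0.8, 5.0]
grip_width: 0.0655
finger_force: 34.1
```

```bash
python3 go.py .453 -.313 .037
```

```text
t 21.2 pos [ 0.4543 -0.3155  0.0377] shift mm [2.8 0.3 0.7] turn [ 0.04  0.12 -0.03] w 0.0655 F [1.2 0.8 5. ] ff 34.1
```

The width reads 65.5 against 68 mm, so I'll lift and check the hold.

apply_moves --moves '[0,0,0,0,0,-8,255,0,0,0,0,0,-20,255,0,0,0,0,0,-40,255,0,0,0,0,0,-65,255,0,0,0,0,0,-65,255]'

```text
time_s: 21.82
tool_pos: [0.455, -0.3161, 0.1041]
eef_rot: [[-0.557, 0.83, 0.004], [0.83, 0.557, -0.003], [-0.005, 0.001, -1.0]]
ft_force: [0.2, 0.2, -0.9]
grip_width: 0.0653
finger_force: 33.6
```

Run:
```python
from fit import *
go([.512,.1855,.22])
im,d=robot.get_image('side'); cv2.imwrite('pics/s6.png',im)
z=robot.observe()['tool_pos'][2]
potfit([.454,-.314],z-.0377,.0225,.0285,.046)
cv2.imwrite('pics/a7.png',cv2.resize(im[180:280,270:370],(500,500),interpolation=cv2.INTER_CUBIC))
```

```text
t 21.825 pos [ 0.455  -0.3161  0.1041] shift mm [ 384.1  327.1 -117.3] turn [ 0.08  0.29 -0.02] w 0.0653 F [ 0.2  0.2 -0.9] ff 33.6
pot axis [ 0.4532 -0.3132] from TCP [0.0005 0.001 ] 293 rms 0.0019
```

View pics/a7.png

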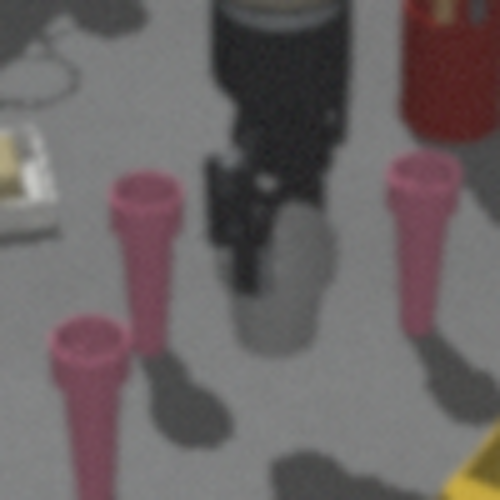

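apply_moves --moves '[0,0,0,8,7,-40,255,0,0,0,35,30,-80,255,0,0,0,75,64,-98,255,0,0,0,118,100,-98,255,0,0,0,160,136,-98,255]'

```text
time_s: 22.6
tool_pos: [0.4764, -0.1044, 0.1988]
eef_rot: [[-0.557, 0.831, -0.001], [0.831, 0.557, 0.001], [0.001, -0.001, -1.0]]
ft_force: [0.8, 0.5, -0.4]
grip_width: 0.0655
finger_force: 34.2
```

apply_moves --moves '[0,0,0,43,37,0,255,0,0,0,86,74,0,255,0,0,0,130,111,0,255,0,0,0,170,145,0,255,0,0,0,200,170,0,255]'

```text
time_s: 23.22
tool_pos: [0.5057, 0.1567, 0.1981]
eef_rot: [[-0.559, 0.829, -0.003], [0.829, 0.559, -0.0], [0.001, -0.002, -1.0]]
ft_force: [-0.5, 0.7, -0.7]
grip_width: 0.0653
finger_force: 34.1
```

apply_moves --moves '[0,0,0,12,10,0,255,0,0,0,20,18,0,255,0,0,0,20,18,0,255]'

```text
time_s: 23.6
tool_pos: [0.5105, 0.1809, 0.1992]
eef_rot: [[-0.557, 0.83, -0.001], [0.83, 0.557, -0.001], [-0.0, -0.001, -1.0]]
ft_force: [1.0, -1.0, -0.3]
grip_width: 0.0653
finger_force: 34.1
```

Run:
```python
from fit import *
for z in (.1041,.11,.115,.12,.125): print('tip',z,np.round(proj('side',[.42,-.3355,z]),1))
robot.get_image('side');robot.get_image('side')
z=robot.observe()['tool_pos'][2]
potfit([.512,.185],z-.0377,.0225,.0285,.046); ringfit([.512,.1855],.033)
go([.5122,.1855,.1167])
```

```text
tip 0.1041 [317.8 243.4]
tip 0.11 [317.8 241.7]
tip 0.115 [317.9 240.2]
tip 0.12 [317.9 238.7]
tip 0.125 [317.9 237.2]
pot axis [0.5108 0.1814] from TCP [0.0002 0.0012] 205 rms 0.0027
ring 0.033 [0.5126 0.183 ] 67 z 0.1233
t 23.85 pos [0.5106 0.1803 0.1997] shift mm [ 3.4  4.2 83. ] turn [-0.01  0.01 -0.1 ] w 0.0655 F [ 0.5 -0.2 -0.6] ff 34.1
```

apply_moves --moves '[0,0,0,2.6,3.7,3,255,0,0,0,2.6,3.7,20,255,0,0,0,2.6,3.7,35,255,0,0,0,2.6,3.7,45,255,0,0,0,2.6,3.7,52,255]'

```text
time_s: 24.48
tool_pos: [0.5116, 0.1854, 0.1463]
eef_rot: [[-0.557, 0.83, -0.002], [0.83, 0.557, -0.0], [0.001, -0.002, -1.0]]
ft_force: [-0.3, -0.3, -0.4]
grip_width: 0.0654
finger_force: 34.1
```

apply_moves --moves '[0,0,0,0,0,6,255,0,0,0,0,0,12,255,0,0,0,0,0,17,255,0,0,0,0,0,21,255,0,0,0,0,0,24,255]'

```text
time_s: 25.1
tool_pos: [0.5122, 0.1856, 0.1235]
eef_rot: [[-0.557, 0.83, 0.0], [0.83, 0.557, 0.0], [-0.0, 0.0, -1.0]]
ft_force: [0.2, 0.2, -0.6]
grip_width: 0.0653
finger_force: 34.1
```

```bash
python3 go.py .5122 .1857 .1167
```

```text
t 25.1 pos [0.5122 0.1856 0.1235] shift mm [0.1 0.  6.8] turn [ 0.01  0.   -0.02] w 0.0653 F [ 0.2  0.2 -0.6] ff 34.1
```

apply_moves --moves '[0,0,0,0,0,2,255,0,0,0,0,0,4,255,0,0,0,0,0,5,255,0,0,0,0,0,6,255,0,0,0,0,0,7,255]'

```text
time_s: 25.72
tool_pos: [0.5127, 0.1854, 0.117]
eef_rot: [[-0.557, 0.83, 0.001], [0.83, 0.557, -0.0], [-0.001, 0.001, -1.0]]
ft_force: [1.1, -1.6, 1.2]
grip_width: 0.0651
finger_force: 34.2
```

apply_moves --moves '[0,0,0,0,0,0.5,255,0,0,0,0,0,1,255,0,0,0,0,0,1,255]'

```text
time_s: 26.1
tool_pos: [0.5128, 0.1854, 0.1166]
eef_rot: [[-0.558, 0.83, 0.001], [0.83, 0.558, -0.0], [-0.001, 0.001, -1.0]]
ft_force: [0.4, -2.1, 5.3]
grip_width: 0.0654
finger_force: 34.8
```

The wide pot is home. Releasing and retreating straight up, then away.

apply_moves --moves '[0,0,0,0,0,0,60,0,0,0,0,0,0,0,0,0,0,0,0,-1,0,0,0,0,0,0,-12,0,0,0,0,0,0,-45,0]'

```text
time_s: 26.72
tool_pos: [0.5113, 0.1857, 0.1601]
eef_rot: [[-0.557, 0.83, -0.002], [0.83, 0.557, 0.0], [0.001, -0.002, -1.0]]
ft_force: [1.3, 0.7, 1.2]
grip_width: 0.0855
finger_force: 0.0
```

apply_moves --moves '[0,0,0,0,0,-50,0,0,0,0,-45,-30,-60,0,0,0,0,-95,-60,-60,0,0,0,0,-145,-90,-60,0,0,0,0,-190,-110,-60,0]'

```text
time_s: 27.35
tool_pos: [0.5279, -0.0353, 0.2225]
eef_rot: [[-0.557, 0.831, 0.004], [0.831, 0.557, 0.0], [-0.002, 0.004, -1.0]]
ft_force: [0.1, 0.5, -0.2]
grip_width: 0.0857
finger_force: 0.0
```

apply_moves --moves '[0,0,0,0,0,0,0,0,0,0,0,0,0,0]'

```text
time_s: 27.6
tool_pos: [0.5274, -0.0332, 0.2215]
eef_rot: [[-0.557, 0.831, 0.002], [0.831, 0.557, 0.001], [-0.0, 0.002, -1.0]]
ft_force: [-0.1, 0.1, 0.9]
grip_width: 0.0854
finger_force: 0.0
```

Run:
```python
from fit import *
t,dt=robot.get_image('top'); im,d=robot.get_image('side')
b=cv2.resize(t[150:270,160:280],(400,400),interpolation=cv2.INTER_CUBIC)
a=cv2.resize(im[110:220,200:310],(390,390),interpolation=cv2.INTER_CUBIC)
c=np.zeros((400,790,3),np.uint8); c[:,:400]=b; c[:390,400:]=a; cv2.imwrite('pics/a8.png',c)
P=cloud('top',dt).reshape(-1,3)
for n,c,R in(('w',[.5122,.1855],.0328),('m',[.6055,.249],.0268),('n',[.419,.1225],.0208)):
    Q=P[(abs(np.hypot(P[:,0]-c[0],P[:,1]-c[1])-R)<.008)&(P[:,2]>.135)&(P[:,2]<.175)]
    A=np.c_[Q[:,:2]-c,np.ones(len(Q))]; print(n,len(Q),'rim z med',np.median(Q[:,2]).round(4),'expected .149; slope',np.linalg.lstsq(A,Q[:,2],rcond=None)[0][:2].round(3))
```

```text
w 138 rim z med 0.147 expected .149; slope [ 0.013 -0.006]
m 119 rim z med 0.1461 expected .149; slope [-0.013  0.001]
n 39 rim z med 0.1464 expected .149; slope [-0.026 -0.213]
```

View pics/a8.png

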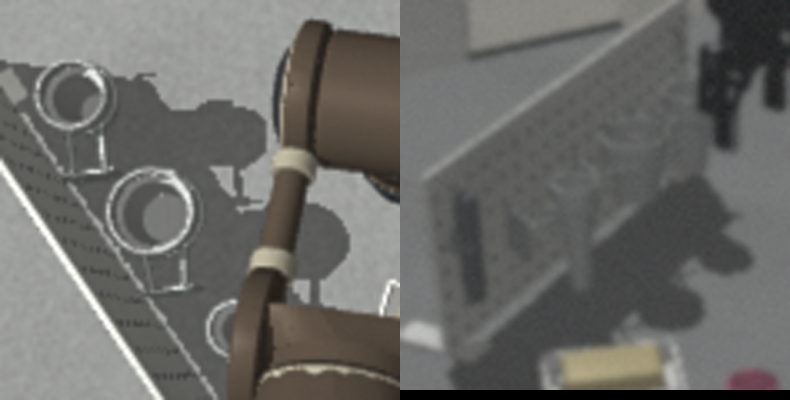

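All three pots hang upright with their rims at the same level. The narrow one is partly hidden by the arm in the top view but looks upright in the side view. Handing in.

```bash
python3 -c "
from rig import robot
print(robot.close_job())"
```

```text
the job is handed in; nothing more can be done
None
```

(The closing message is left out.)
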